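# Seat a sawn sandstone block in the corner of a measuring jig and hold it there

### The arm

A 6-joint arm with a two-finger parallel gripper is mounted at the origin on the work surface. World frame = base frame: x ahead of the robot, y to its left, z up, the work surface at z = 0. Lengths are in m, angles in degrees, forces in N, time in s.
With the tool pointing down it reaches from about 0.3 to 0.75 m from the base axis. Payload 8.5 kg.
Tool frame: the origin (TCP) lies between the finger pads; the fingertips stand 14 mm ahead of it and the grasp point (between the pads) lies 5 mm behind it; x points along the fingers, z is the direction in which the jaws open and shut, and the axes are right-handed (so a half turn about x gives the same grasp; the last joint's range is limited). The gripper opens to 85 mm and grips with 20 to 120 N. Pads are 22 mm wide; open, the fingers measure 114 mm over their backs; the gripper's body (76 mm by 85 mm) begins 54 mm behind the grasp point. The pads swing forward as they close: fully open they stand 13 mm farther back than shut.
Start: joints at [-12.336, 21.807, 74.336, -0, 83.858, -12.336], TCP at [0.55, 0, 0.245] pointing down, gripper open.
Joint ranges: [-178.18, 178.18], [-50.72, 133.34], [12.68, 142.11], [-81.47, 261.47], [9.98, 163.14], [-165.26, 165.26]. Speed limits (degrees/s): [136.94, 136.94, 180, 180, 180, 180].

### API

Orientations are given as a 3x3 rotation matrix whose columns are the frame's x, y, z axes.
In Python, from rig import env gives the robot as it stands.
- The arm moves only by the shell command python3 -m jog 'ROWS' [FORCE]. ROWS is JSON, a list of rows, each a list of 5 numbers: the opening, from -1 (shut) to 1 (fully open), so that 0 is half open, then the shift along the tool's x, y, z in m, then the turn about the tool's x in rad. In form: [[claw, dx, dy, dz, yaw], ...]. A call has 1 to 20 rows; each row is the pose to reach, as a shift and turn from the pose commanded when the call began, along the tool's axes at that moment; what a row does not reach only later rows make up. A row lasts 1/10 s, in which the tool goes at most 50 mm and 8.59 degrees, less where a joint would pass 70% of its speed; a pose out of reach is approached as far as the arm can. A call with a gripper value outside its range is refused whole. The fingers move at their own pace and stop on an object; FORCE is the grip in N (left out, the last holds). Time passes only in rows, so rows that repeat a pose let the fingers close. It gives the time, the measured TCP pose, the force and the opening at its end, in the units of the state.
- env.observe(): the state, without advancing time (a new reading comes with each control period).
- env.get_image(name): name is "scene" or "side" or "wrist"; returns the picture (400x640x3 uint8, red, green, blue); there is no depth.
- env.camera_model(name): a dict with "fx", "fy", "cx", "cy" (pixels), "origin" and "orientation" of the camera in the world. Camera axes: x right, y up, looking along -z (the intrinsics and any distortion apply to the point x, -y, -z); pixel columns grow to the right and rows downward; lengths in m; the calibration is good to about 2 mm. A picture is of the moment at which its call begins: read the wrist's pose just before it. camera_model takes no time and is no camera call; for the wrist camera it gives the pose at the moment of the call.
- env.close_job(): hands the job in, once; it reports no verdict.
The state is a dict: "time_s": time; "q": joint angles; "qvel": joint speeds; "joint_efforts": joint torques, N m; "position": TCP position; "tool_rot": TCP orientation; "ft_force": force on the tool from outside, world axes, zero at the start; "wrist_torque": the same for the moment, N m; "grip_width": finger opening in m.
Only numpy, scipy, OpenCV 4.12 (cv2) and the standard library are available. Lean on these libraries where they do the work, as an engineer would, in place of code of your own. Each camera call takes 0.05 s, during which the arm holds its last target.

### The job

First slide the jig's blue carriage by its red knob all the way home against the yellow end stop, with the stone still out of the jig. Then stand the reddish sandstone block flat on the jig's bed, press it into the corner so that it bears flush on the back fence and on the carriage's side fence at once, and finish while still holding it pressed there, not letting go. Leave the grey stone, the jar, the beaker and the wash bottle where they are.

Things in the scene. Friction and masses are not known exactly. Their poses are not given: they have to be found in the camera images.
- jig: Measuring jig fixed to the bench, position and yaw vary. Dark steel bed 160 (x) x 320 (y) x 10 mm thick, its top 10 mm above the bench. The origin lies on the bench level, under the middle of the bed's length (the bed spans x -90 to +70, y -160 to +160 mm). Its x points away from the robot across the bed to the back fence, its y to the left along the back fence, towards the yellow end stop (near face at y +130 mm, top 40 mm above the bench).
- back_fence: Fixed aluminium fence along the jig's y, 280 mm long, 14 mm thick, 20 mm high on the bed (top 30 mm above the bench). Origin at the bed's top, in the middle of the fence's length, on its working face, which looks to -x (towards the robot) and lies at jig x +40 mm. Axes as the jig's.
- carriage (a joint): Position of the blue carriage along the jig's y, in m: 0 is the right end (-y), 0.140 is home against the yellow end stop. It starts between 0 and 0.08, slides with about 2.5 N of friction and stays where it is left. It rides on the back fence and carries the side fence; its body lies wholly on the +y side of the side fence's working face, up to 80 mm from it, its flat top 37 mm above the bench.
- carriage_knob (a point): Point on the axis of the upright red cylindrical knob on the carriage, 24 mm in diameter, standing from 37 to 81 mm above the bench; this point is 60 mm above the bench. Moves with the carriage; it lies 55 mm to +y of the side fence's working face, and 16 mm to +x of the back fence's working face. Axes as the jig's.
- side_fence: Aluminium fence on the carriage, square to the back fence: runs 92 mm along the jig's x towards the robot, 12 mm thick, 20 mm high (top 30 mm above the bench). Its working face looks to the jig's -y (right). Origin at the bed's top, on that face, at its end by the back fence: with the back fence's face it forms the corner. Axes as the jig's.
- jig_corner (a point): Where that inner corner lies when the carriage is home: on the bed's top (10 mm above the bench) at jig x +40, y +50 mm. Axes as the jig's.
- sandstone: Reddish sawn sandstone block, 40 (x) x 50 (y) x 75 mm (z), 0.28 to 0.42 kg, standing loose on the green mat (its top 3 mm above the bench) at one of two places shared with the grey stone. Origin at the centre of its underside, z up. Either pair of sides may face the fences. On the bed it stands 45 mm proud of the fences: grip it there. Friction on bed and fences 0.24 to 0.36.
- greystone: Grey stone block of the same size, standing at the other of the two places; not wanted, leave it alone. Origin at the centre of its underside.
- amber_jar: Amber glass jar with a brass lid, 48 mm in diameter, 72 mm high, on the mat; leave it alone. Origin at the centre of its underside.
- beaker: Open glass beaker, 74 mm in diameter, 90 mm high, on the bench beyond the mat; leave it alone. Origin at the centre of its underside.
- wash_bottle: White wash bottle with a red cap and a bent spout, 62 mm in diameter, 205 mm high, on the mat; leave it alone. Origin at the centre of its underside.
Not all that is in view belongs to the job. What is meant by the sandstone is not pink or purple, and is the smaller of those in its own colour.

How it is judged (in metres and radians):
On the way:
1. carriage slid home against the end stop while the sandstone is still out of the jig (value of joint carriage above 0.137 m and horizontal distance between sandstone and jig_corner above 0.08 m), for 0.2 s.
At the end, for the whole second after the job is handed in: Carriage within 3 mm of its stop; sandstone still, upright and square to the jig within 3 degrees, underside within 2.5 mm of the bed, its centre within 37 mm of the corner in plan, pressing on back fence and side fence with over 1 N each, the fingers bearing on it with over 1 N (value of joint carriage above 0.137 m and contact force between sandstone and back_fence above 1 N and contact force between sandstone and side_fence above 1 N and contact force between the fingers and sandstone above 1 N and horizontal distance between sandstone and jig_corner below 0.037 m and z of sandstone in the frame of jig between 0.007 and 0.0125 m and angle between sandstone's own z axis and vertical below 0.05 rad and (angle between the x axis of sandstone and the x axis of jig, either way round below 0.05 rad or angle between the x axis of sandstone and the y axis of jig, either way round below 0.05 rad) and linear speed of sandstone below 0.01 m/s); the arm keeps its last pose, push and grip.
It fails at once if the grey stone, jar, beaker or wash bottle moved more than 20 mm (distance of any of greystone, amber_jar, beaker, wash_bottle from where it was at the start of the episode above 0.02 m).
It fails at once if a bystander tipped over (angle between any of greystone, amber_jar, beaker, wash_bottle's own z axis and vertical above 0.5 rad).
It also fails if it takes over 61 s, if anything falls off the work surface, if the arm or the gripper's body presses on something with over 40 N, if the wrist force passes 120 N, or if a joint passes its speed limit or range.

## Working session

There is one attempt and no reset: what is moved stays moved. The work goes in short steps, Python scripts to look and compute and a shell command to move; the robot and the scene stay as the last step left them, time stands still between calls to the robot, and variables do not carry over. Pictures are saved under pics/ and viewed, and the job is handed in when it is done.

```bash
ls; mkdir -p pics; python3 - <<'E'
from rig import env
import cv2
for n in ("scene","side","wrist"):
    m=env.camera_model(n); print(n,m)
    cv2.imwrite(f"pics/{n}0.png",env.get_image(n)[:,:,::-1])
print(env.observe())
E
```

```text
pics
scene {'fx': 442.1658268356595, 'fy': 442.1658268356595, 'cx': 320.6186583532096, 'cy': 195.5597550308701, 'origin': array([ 1.2816481 , -0.23758594,  0.95091896]), 'orientation': array([[ 0.14341646, -0.76757039,  0.62471386],
       [ 0.98964866,  0.11455957, -0.08643857],
       [-0.00521926,  0.63064395,  0.77605474]])}
side {'fx': 369.4886190301823, 'fy': 369.4886190301823, 'cx': 317.8354570539393, 'cy': 194.8960728799699, 'origin': array([ 0.32599534, -0.64252185,  0.72867576]), 'orientation': array([[ 0.8844079 ,  0.36271403, -0.29370256],
       [-0.46658503,  0.67230251, -0.57472406],
       [-0.01100351,  0.64532772,  0.76382659]])}
wrist {'fx': 279.66209657176825, 'fy': 279.66209657176825, 'cx': 323.1989784991361, 'cy': 200.18308106601248, 'origin': array([0.54962357, 0.07458138, 0.37358113]), 'orientation': array([[ 9.99998455e-01, -9.26099455e-04,  1.49397106e-03],
       [ 4.47044397e-04,  9.55995414e-01,  2.93381269e-01],
       [-1.69992971e-03, -2.93380148e-01,  9.55994351e-01]])}
{'time_s': 0.15, 'q': array([-1.23367857e+01,  2.18331016e+01,  7.43730911e+01, -4.02799086e-04,
        8.38583162e+01, -1.23370549e+01]), 'qvel': array([ 0.05149386, -0.20695675, -0.1909846 ,  0.04241818, -0.03874529,
        0.00815929]), 'joint_efforts': array([ 1.94521621e-03, -4.48624384e+01, -2.31344014e+01, -1.86937300e-04,
        3.77541786e-03, -1.65174959e-05]), 'position': array([5.49787018e-01, 3.28619465e-05, 2.44854359e-01]), 'tool_rot': array([[-1.10138821e-03, -5.32599874e-06,  9.99999393e-01],
       [ 2.33727271e-04,  9.99999973e-01,  5.58342644e-06],
       [-9.99999366e-01,  2.33733279e-04, -1.10138693e-03]]), 'ft_force': array([1.02124397, 0.41004888, 0.18585478]), 'wrist_torque': array([-0.03203906, -0.00762791, -0.01975   ]), 'grip_width': 0.08553658058717639}
```

View pics/scene0.png

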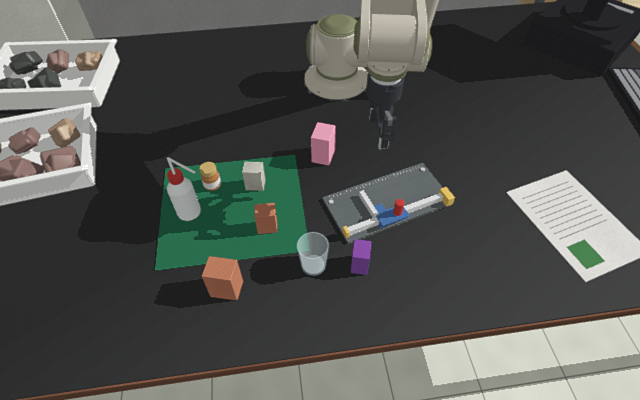

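View pics/side0.png

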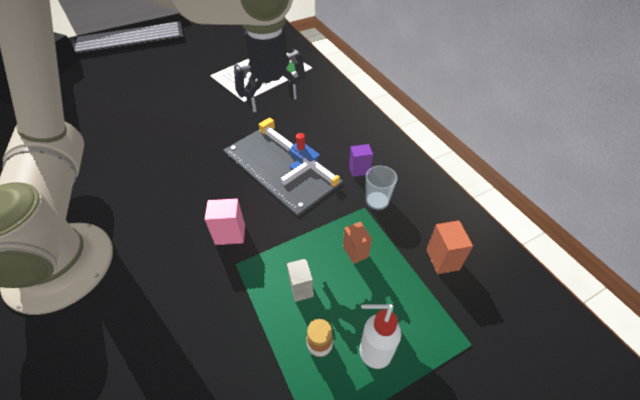

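View pics/wrist0.png

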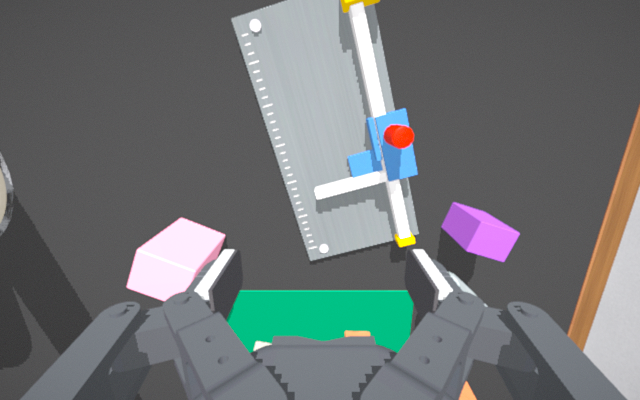

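The scene image has four candidate blocks. They are an orange block on the mat (265,218), a larger orange block off the mat (222,278), a pink block (323,143) and a purple block (361,256). The small orange one on the mat fits "reddish, smaller in its own colour, on the mat". I'll enlarge it to confirm and get pixels for measuring.

```bash
python3 - <<'E'
import cv2
s=cv2.imread("pics/scene0.png");d=cv2.imread("pics/side0.png");w=cv2.imread("pics/wrist0.png")
cv2.imwrite("pics/c1.png",cv2.resize(s[150:310,150:350],None,fx=4,fy=3.75,interpolation=cv2.INTER_CUBIC)[:600])
cv2.imwrite("pics/c2.png",cv2.resize(d[190:310,270:430],None,fx=5,fy=5,interpolation=cv2.INTER_CUBIC))
cv2.imwrite("pics/c3.png",cv2.resize(w[0:270,220:430],None,fx=2.2,fy=2.2,interpolation=cv2.INTER_CUBIC))
cv2.imwrite("pics/c4.png",cv2.resize(s[150:250,310:470],None,fx=5,fy=5,interpolation=cv2.INTER_CUBIC))
E
```

```text
(no output)
```

View pics/c1.png

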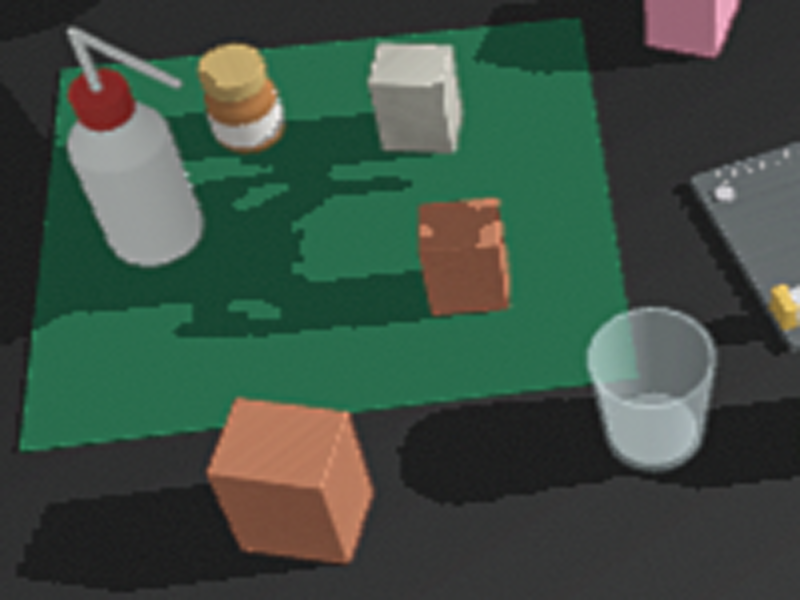

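View pics/c2.png

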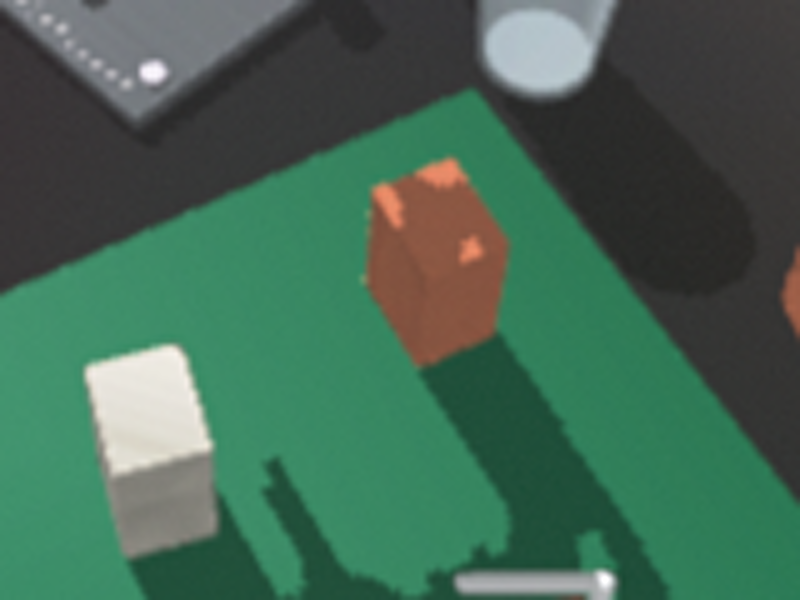

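View pics/c3.png

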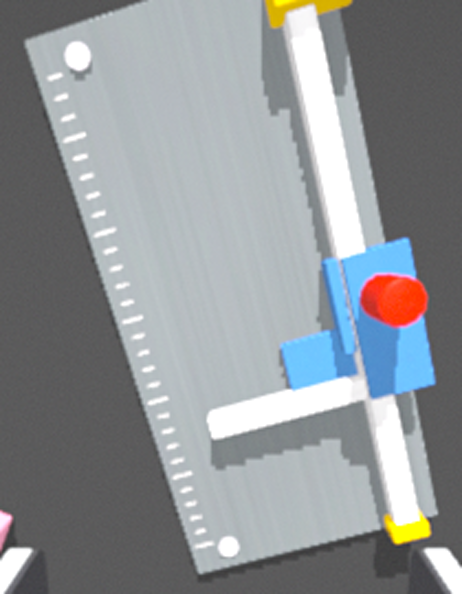

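View pics/c4.png

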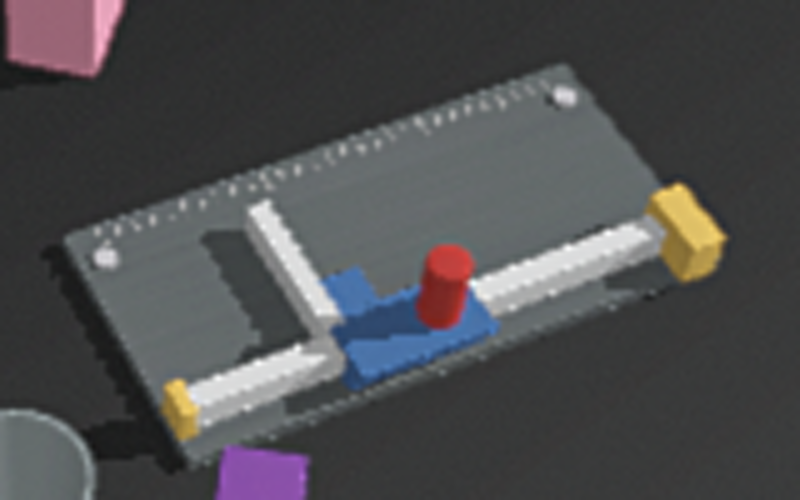

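The crop confirms it. The sandstone is the small block on the mat at scene (265,218), and the larger orange one at (222,278) is the decoy. Next I fit the jig and block poses.

```bash
cat > h.py <<'E'
import numpy as np
from scipy.optimize import least_squares
def proj(m,P):
    p=(np.asarray(P)-m["origin"])@np.asarray(m["orientation"])
    return np.array([m["cx"]+m["fx"]*p[0]/-p[2], m["cy"]-m["fy"]*p[1]/-p[2]])
def ray(m,uv,z):
    d=np.array([(uv[0]-m["cx"])/m["fx"],-(uv[1]-m["cy"])/m["fy"],-1]); d=np.asarray(m["orientation"])@d
    o=np.asarray(m["origin"]); return o+d*(z-o[2])/d[2]
def fit(obs,x0):
    # obs: (model,uv,local xyz[,carriage flag]); x=(X,Y,yaw)
    def W(x,l):
        c,s=np.cos(x[2]),np.sin(x[2]); return np.array([x[0]+c*l[0]-s*l[1],x[1]+s*l[0]+c*l[1],l[2]])
    f=lambda x:np.concatenate([proj(m,W(x,l))-uv for m,uv,l in obs])
    r=least_squares(f,x0,loss='soft_l1'); return r.x,f(r.x).reshape(-1,2)
E
python3 - <<'E'
from rig import env
from h import *
np.set_printoptions(precision=4,suppress=True)
S,D,W=[env.camera_model(n) for n in("scene","side","wrist")]
w=lambda u,v:(220+u/2.2,v/2.2); s4=lambda u,v:(310+u/5,150+v/5); s1=lambda u,v:(150+u/4,150+v/3.75); d2=lambda u,v:(270+u/5,190+v/5)
A,B,C=(-.09,.16,.01),(-.09,-.16,.01),(.07,-.16,.01)
obs=[(W,w(25,40),A),(W,w(200,574),B),(W,w(437,513),C),(S,s4(565,65),A),(S,s4(65,238),B),(S,s4(188,458),C),(D,d2(138,116),B)]
x,r=fit(obs,[.57,.1,-.1]); print("jig",x,np.degrees(x[2]));print(r)
c,s=np.cos(x[2]),np.sin(x[2]);R=np.array([[c,-s],[s,c]])
for nm,p in(("knobtop scene",ray(S,s4(449,260),.081)),("knobbase scene",ray(S,s4(440,318),.037)),("knobtop wrist",ray(W,w(400,300),.081)),("side fence end wrist",ray(W,w(208,412),.03))):
    print(nm,p,"jig",R.T@(p[:2]-x[:2]))
for a,b in((.02,.025),(.025,.02)):
    # corners in scene: far-left etc; local labels
    obs=[(S,s1(418,203),(-a,-b,.078)),(S,s1(499,198),(-a,b,.078)),(S,s1(506,247),(a,b,.078)),(S,s1(424,252),(a,-b,.078)),(S,s1(432,314),(a,-b,.003)),(S,s1(509,306),(a,b,.003)),
     (D,d2(372,187),(-a,b,.078)),(D,d2(457,157),(a,b,.078)),(D,d2(508,242),(a,-b,.078)),(D,d2(424,278),(-a,-b,.078)),(D,d2(422,366),(-a,-b,.003)),(D,d2(497,332),(a,-b,.003))]
    y,r=fit(obs,[.6,-.2,0]);print("stone",a,b,y,np.degrees(y[2]),np.sqrt((r**2).mean()));print(r.T)
for n,uv,z in(("beaker",(313,245),.045),("grey",(254,178),.04)):print(n,ray(S,uv,z))
E
```

```text
jig [0.5745 0.049  0.2717] 15.568152319819804
[[-0.0122 -0.1978]
 [-0.3483 -0.2344]
 [ 0.7381  0.4619]
 [-0.4358 -0.5823]
 [-0.7615 -0.3488]
 [ 0.3667  0.7127]
 [-0.3905 -0.1419]]
knobtop scene [0.6312 0.0523 0.081 ] jig [ 0.0555 -0.012 ]
knobbase scene [0.6346 0.0527 0.037 ] jig [ 0.0589 -0.0126]
knobtop wrist [0.6296 0.0531 0.081 ] jig [ 0.0541 -0.0109]
side fence end wrist [ 0.5382 -0.0138  0.03  ] jig [-0.0519 -0.0508]
stone 0.02 0.025 [ 0.6029 -0.2851 -0.0486] -2.7867274190289253 0.7940096178067118
[[-0.3202 -0.6001 -1.876  -1.808  -0.2697 -0.1355 -0.2277 -0.9155  0.5972
   0.6196 -1.2314 -0.5807]
 [-0.0367 -0.2588 -0.5898 -0.2988  0.3991  0.9485 -0.5843 -1.0665 -0.6588
  -0.885  -0.1798 -0.1069]]
stone 0.025 0.02 [ 0.6012 -0.2867  0.0247] 1.4179733544039066 2.13874994575068
[[ 0.2824 -4.1021 -3.8645  0.3207  1.7587 -2.0195 -1.6689  0.969   1.3351
  -1.8735 -3.5517  0.1241]
 [-1.6521 -2.4604  0.1915  1.1206  1.7876  1.7123  3.7246  0.2861 -3.3472
  -0.5586  0.1337 -2.7072]]
beaker [ 0.7023 -0.177   0.045 ]
grey [ 0.4599 -0.3082  0.04  ]
```

The jig fits to under 1 px at (0.5745, 0.049), yaw 15.6°. The knob is at jig (0.056, −0.012), so the carriage is at about 0.023 and has about 117 mm to go. The stone is at (0.603, −0.285), yaw −2.8°. I'll move over the knob with the jaws along the jig's x.

```bash
python3 -m jog '[[1,0.03,0.03,0.045,-0.14],[1,0.06,0.053,0.0815,-0.2717],[1,0.10,0.053,0.0815,-0.2717],[1,0.10,0.053,0.0815,-0.2717]]' 40; python3 - <<'E'
from rig import env
import cv2
cv2.imwrite("pics/w1.png",env.get_image("wrist")[:,:,::-1])
E
```

```text
time_s: 0.55
position: [0.6295, 0.0542, 0.1385]
tool_rot: [[-0.012, -0.27, 0.963], [0.001, 0.963, 0.27], [-1.0, 0.005, -0.012]]
ft_force: [-0.5, -0.0, -0.5]
grip_width: 0.0855
```

View pics/w1.png

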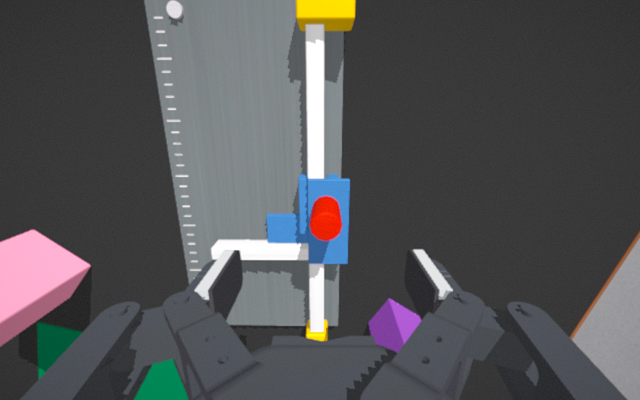

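The knob is centred between the jaws at (326,218) and the fence runs vertically, so the alignment is good. The purple block at (395,325) is close to the right finger, so I check its clearance first.

```bash
python3 - <<'E'
from rig import env
from h import *
S,D,W=[env.camera_model(n) for n in("scene","side","wrist")]
np.set_printoptions(precision=3,suppress=True)
for z in(0.0,.05):print(z,ray(S,(360,274),z),ray(D,(361,176),z),)
print(ray(S,(361,247),.05),ray(D,(361,152),.05))
x=np.array([.5745,.049,.2717]);c,s=np.cos(x[2]),np.sin(x[2]);R=np.array([[c,-s],[s,c]])
print(R@[.056,-.0115]+x[:2],R.T@(ray(S,(361,247),.05)[:2]-x[:2]))
p=ray(W,(326,218),.081);print(p,R.T@(p[:2]-x[:2]), env.observe()['position'])
E
```

```text
0.0 [ 0.772 -0.072  0.   ] [ 0.74  -0.091  0.   ]
0.05 [ 0.799 -0.081  0.05 ] [ 0.711 -0.128  0.05 ]
[ 0.728 -0.064  0.05 ] [ 0.758 -0.054  0.05 ]
[0.632 0.053] [ 0.117 -0.15 ]
[0.631 0.056 0.081] [ 0.056 -0.008] [0.63  0.053 0.143]
```

The purple block is about 130 mm away along the jig, so it is clear. Descending and gripping the knob.

```bash
python3 -m jog '[[1,0.04,0.001,0,0],[1,0.083,0.001,0,0],[1,0.083,0.001,0,0],[1,0.083,0.001,0,0],[-1,0.083,0.001,0,0],[-1,0.083,0.001,0,0],[-1,0.083,0.001,0,0],[-1,0.083,0.001,0,0],[-1,0.083,0.001,0,0],[-1,0.083,0.001,0,0],[-1,0.083,0.001,0,0]]' 30
```

```text
time_s: 1.7
position: [0.6306, 0.0537, 0.0632]
tool_rot: [[-0.001, -0.269, 0.963], [-0.001, 0.963, 0.269], [-1.0, -0.0, -0.001]]
ft_force: [-5.1, -1.5, 8.4]
grip_width: 0.023
```

Grip width is 23 mm on the 24 mm knob, so it is held. Sliding +y in the jig frame.

```bash
python3 -m jog '[[-1,0,0.02,0,0],[-1,0,0.045,0,0],[-1,0,0.07,0,0],[-1,0,0.09,0,0],[-1,0,0.105,0,0],[-1,0,0.11,0,0],[-1,0,0.11,0,0]]'
```

```text
time_s: 2.4
position: [0.6008, 0.1609, 0.0632]
tool_rot: [[-0.001, -0.27, 0.963], [0.0, 0.963, 0.27], [-1.0, 0.0, -0.001]]
ft_force: [-5.1, 1.0, 8.2]
grip_width: 0.0231
```

```bash
python3 -m jog '[[-1,0,0.003,0,0],[-1,0,0.006,0,0],[-1,0,0.009,0,0],[-1,0,0.011,0,0],[-1,0,0.011,0,0]]'; python3 - <<'E'
from rig import env
import cv2
print(env.observe()['position'],env.observe()['ft_force'])
cv2.imwrite("pics/s2.png",cv2.resize(env.get_image("scene")[130:250,310:470,::-1],None,fx=5,fy=5,interpolation=cv2.INTER_CUBIC))
cv2.imwrite("pics/w2.png",env.get_image("wrist")[:,:,::-1])
E
```

```text
time_s: 2.9
position: [0.5992, 0.1667, 0.0632]
tool_rot: [[0.0, -0.268, 0.963], [-0.007, 0.963, 0.268], [-1.0, -0.007, -0.002]]
ft_force: [-2.6, -20.5, 6.6]
grip_width: 0.0231
[0.59915523 0.16671424 0.06315792] [ -2.59686649 -20.5443513    6.58029978]
```

View pics/s2.png

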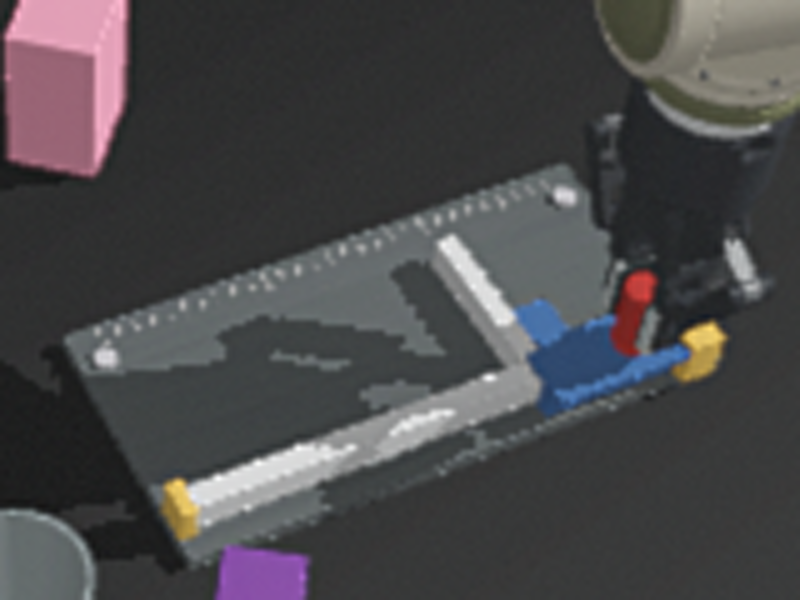

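View pics/w2.png

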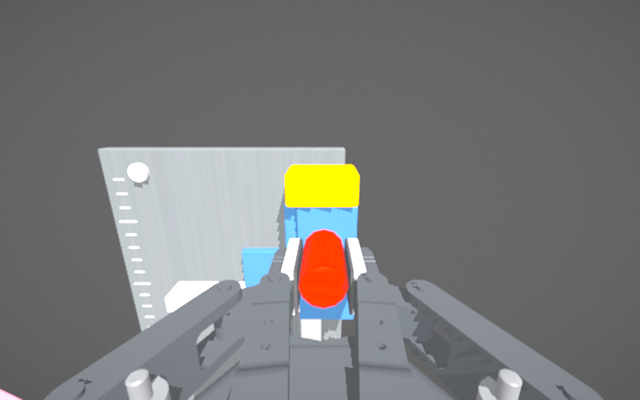

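The carriage sits against the yellow stop: there is no gap in the scene crop at (690,350), the force is 20 N, and the TCP is at jig (0.055, 0.107) against an expected (0.056, 0.105). I'll release, rise and travel to a viewing pose by the stone.

```bash
python3 -m jog '[[1,0,-0.002,0,0],[1,0,-0.003,0,0],[1,0,-0.003,0,0],[1,0,-0.003,0,0],[1,-0.04,-0.003,0,0],[1,-0.09,-0.003,0,0],[1,-0.14,-0.003,0,0],[1,-0.19,-0.003,0,0],[1,-0.2,-0.05,-0.012,0],[1,-0.2,-0.10,-0.025,0],[1,-0.2,-0.15,-0.04,0.1],[1,-0.2,-0.2,-0.05,0.2],[1,-0.2,-0.25,-0.065,0.32],[1,-0.2,-0.3,-0.08,0.32],[1,-0.2,-0.35,-0.095,0.32],[1,-0.2,-0.4,-0.107,0.32],[1,-0.2,-0.44,-0.118,0.32],[1,-0.2,-0.505,-0.136,0.32],[1,-0.2,-0.505,-0.136,0.32],[1,-0.2,-0.505,-0.136,0.32]]'; python3 - <<'E'
from rig import env
import cv2
m=env.camera_model("wrist");im=env.get_image("wrist");cv2.imwrite("pics/w3.png",im[:,:,::-1])
cv2.imwrite("pics/s3.png",env.get_image("scene")[:,:,::-1])
import pickle;pickle.dump(m,open("w3.pkl","wb"));print(env.observe()['position'])
E
```

```text
time_s: 5.0
position: [0.6026, -0.3555, 0.2609]
tool_rot: [[-0.001, 0.052, 0.999], [0.001, 0.999, -0.052], [-1.0, 0.0, -0.001]]
ft_force: [-0.2, 0.7, 0.2]
grip_width: 0.0855
[ 0.60335067 -0.35206333  0.26196137]
```

View pics/w3.png

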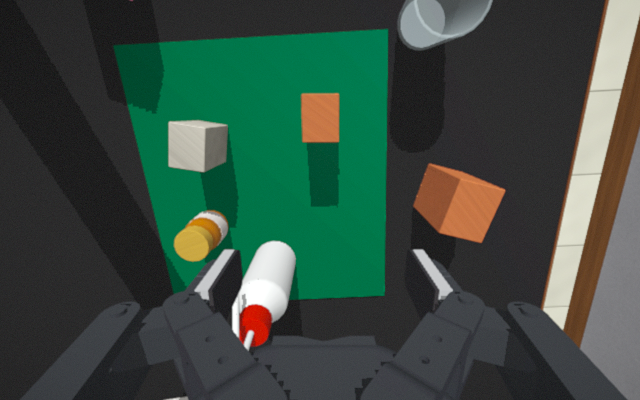

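View pics/s3.png

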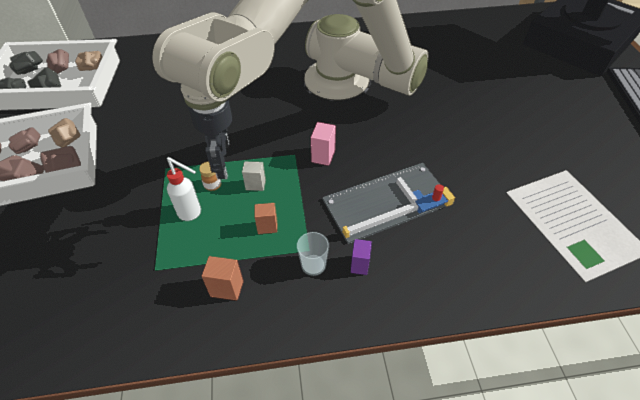

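The wrist view shows the sandstone's top, about (302–340, 94–142), square to the tool. The scene view shows the carriage still home.

```bash
python3 - <<'E'
from h import *
import pickle,cv2
m=pickle.load(open("w3.pkl","rb"))
im=cv2.imread("pics/w3.png")
h=cv2.cvtColor(im,cv2.COLOR_BGR2HSV)[60:170,280:370]
k=cv2.inRange(h,(3,120,120),(18,255,255)); n,l,st,c=cv2.connectedComponentsWithStats(k);i=1+st[1:,4].argmax();print(st[i])
r=cv2.minAreaRect(cv2.findContours((l==i).astype('uint8'),0,2)[0][0]);b=cv2.boxPoints(r)+[280.5,60.5];print(b)
P=np.array([ray(m,p,.078)[:2] for p in b]);print(P,P.mean(0));print(np.linalg.norm(P[1]-P[0]),np.linalg.norm(P[2]-P[1]),np.degrees(np.arctan2(*(P[1]-P[0])[::-1])))
E
```

```text
[  21   33   38   49 1792]
[[301.50000763  93.49999619]
 [338.5         93.49999619]
 [338.5        141.49998474]
 [301.50000763 141.49998474]]
[[ 0.58426776 -0.25905976]
 [ 0.62283812 -0.26104685]
 [ 0.62109906 -0.31025457]
 [ 0.58062079 -0.30817961]] [ 0.60220643 -0.2846352 ]
0.03862151638324168 0.049238435571653326 -2.9491918866860543
```

The wrist fit gives (0.602, −0.285) and −2.9°, with a 39×49 mm top, and it agrees with the first fit. Going down to grip.

```bash
python3 -m jog '[[1,0.0,0.04,-0.002,0],[1,0.0,0.067,-0.0045,0],[1,0.05,0.067,-0.0045,0],[1,0.1,0.067,-0.0045,0],[1,0.15,0.067,-0.0045,0],[1,0.19,0.067,-0.0045,0],[1,0.215,0.067,-0.0045,0],[1,0.217,0.067,-0.0045,0],[1,0.217,0.067,-0.0045,0]]'; python3 -m jog '[[-1,0,0,0,0],[-1,0,0,0,0],[-1,0,0,0,0],[-1,0,0,0,0],[-1,0,0,0,0],[-1,0,0,0,0],[-1,0,0,0,0],[-1,0,0,0,0],[-1,0,0,0,0]]' 60
```

```text
time_s: 6.0
position: [0.6026, -0.2843, 0.0463]
tool_rot: [[0.001, 0.047, 0.999], [-0.0, 0.999, -0.047], [-1.0, -0.0, 0.001]]
ft_force: [0.0, -0.3, 0.7]
grip_width: 0.085
time_s: 6.9
position: [0.6025, -0.2856, 0.0466]
tool_rot: [[0.002, 0.048, 0.999], [-0.001, 0.999, -0.048], [-1.0, -0.001, 0.002]]
ft_force: [-0.6, 1.3, 6.0]
grip_width: 0.0392
```

Gripped at 39.2 mm. Lifting, carrying to above the bed 12 mm clear of both fences, and turning to the jig's yaw.

```bash
python3 -m jog '[[-1,-0.02,0,0,0],[-1,-0.05,0,0,0],[-1,-0.09,0,0,0],[-1,-0.12,0,0,0],[-1,-0.12,0.04,-0.005,0],[-1,-0.12,0.085,-0.01,-0.08],[-1,-0.12,0.13,-0.015,-0.16],[-1,-0.12,0.175,-0.02,-0.24],[-1,-0.12,0.22,-0.026,-0.32],[-1,-0.12,0.265,-0.031,-0.32],[-1,-0.12,0.305,-0.036,-0.32],[-1,-0.12,0.335,-0.039,-0.32],[-1,-0.12,0.3468,-0.0402,-0.32],[-1,-0.12,0.3468,-0.0402,-0.32],[-1,-0.12,0.3468,-0.0402,-0.32],[-1,-0.12,0.3468,-0.0402,-0.32]]'; python3 - <<'E'
from rig import env
import cv2
print(env.observe()['position'],env.observe()['ft_force'])
cv2.imwrite("pics/w4.png",env.get_image("wrist")[:,:,::-1])
cv2.imwrite("pics/s4.png",cv2.resize(env.get_image("scene")[130:250,310:470,::-1],None,fx=5,fy=5,interpolation=cv2.INTER_CUBIC))
cv2.imwrite("pics/d4.png",cv2.resize(env.get_image("side")[80:220,200:360,::-1],None,fx=4,fy=4,interpolation=cv2.INTER_CUBIC))
E
```

```text
time_s: 8.5
position: [0.5788, 0.0616, 0.1652]
tool_rot: [[-0.0, -0.267, 0.964], [-0.0, 0.964, 0.267], [-1.0, -0.0, -0.0]]
ft_force: [0.4, 0.8, -4.2]
grip_width: 0.0396
[0.57876528 0.06156543 0.16515457] [ 0.37774984  0.79593562 -4.21710537]
```

View pics/w4.png

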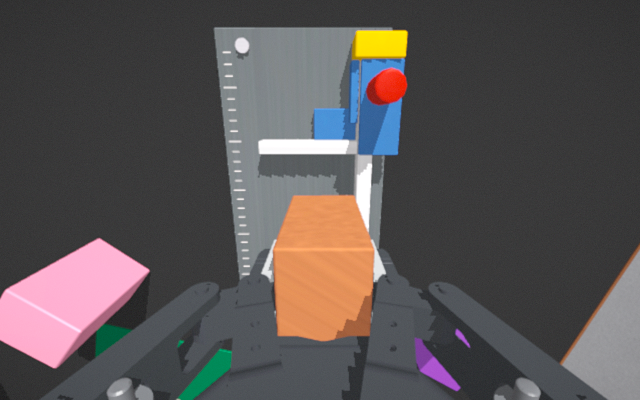

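View pics/s4.png

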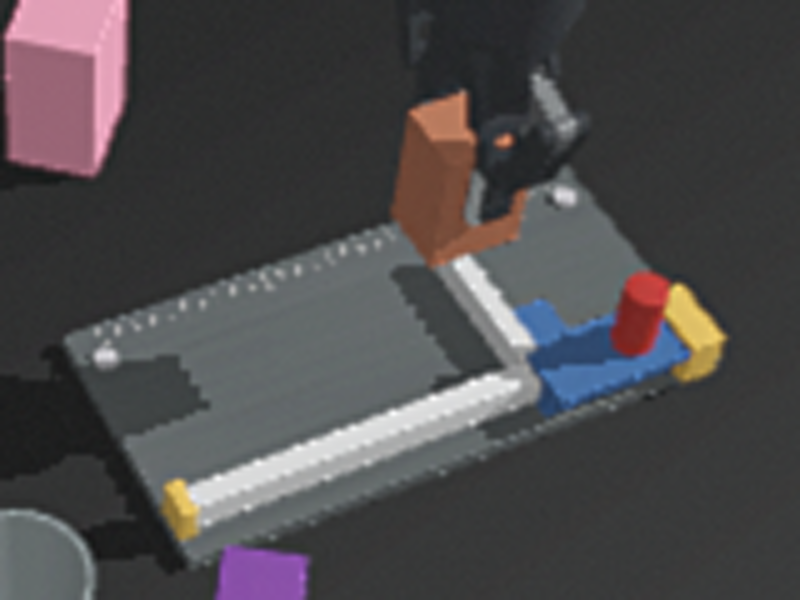

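View pics/d4.png

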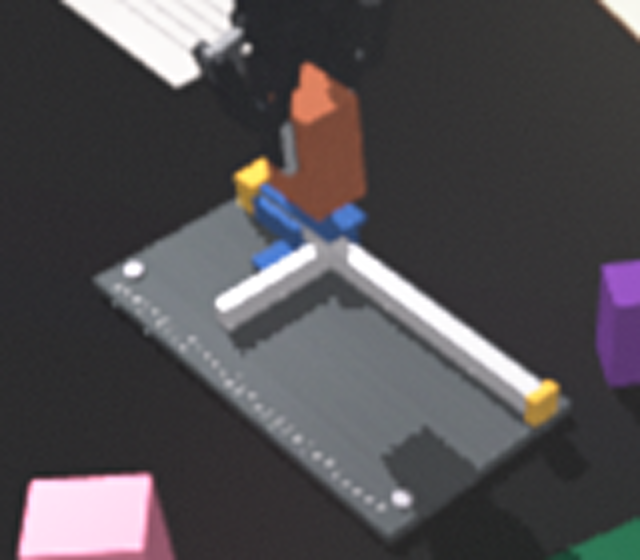

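The stone is upright and square in the grip, and the carriage is home with a clear corner. Descending to about 5 mm above the bed, then touching down in small steps.

```bash
python3 -m jog '[[-1,0.03,0,0,0],[-1,0.065,0,0,0],[-1,0.09,0,0,0],[-1,0.102,0,0,0],[-1,0.106,0,0,0],[-1,0.106,0,0,0],[-1,0.106,0,0,0]]'; python3 -m jog '[[-1,0.002,0,0,0],[-1,0.004,0,0,0],[-1,0.005,0,0,0],[-1,0.005,0,0,0],[-1,0.005,0,0,0]]'
```

```text
time_s: 9.35
position: [0.5793, 0.0629, 0.0606]
tool_rot: [[0.002, -0.268, 0.963], [-0.0, 0.963, 0.268], [-1.0, -0.001, 0.002]]
ft_force: [0.1, 0.4, -1.8]
grip_width: 0.039
time_s: 9.85
position: [0.5786, 0.063, 0.0544]
tool_rot: [[0.0, -0.268, 0.963], [-0.0, 0.963, 0.268], [-1.0, -0.0, 0.0]]
ft_force: [0.3, 0.4, -3.3]
grip_width: 0.0395
```

```bash
python3 -m jog '[[-1,0.001,0,0,0],[-1,0.001,0,0,0],[-1,0.001,0,0,0]]'; python3 -m jog '[[-1,0.001,0,0,0],[-1,0.001,0,0,0],[-1,0.001,0,0,0]]'
```

```text
time_s: 10.15
position: [0.5788, 0.0631, 0.0536]
tool_rot: [[0.001, -0.268, 0.963], [0.0, 0.963, 0.268], [-1.0, -0.0, 0.001]]
ft_force: [-0.2, 0.5, 0.1]
grip_width: 0.0394
time_s: 10.45
position: [0.5788, 0.0631, 0.0536]
tool_rot: [[0.001, -0.268, 0.963], [-0.0, 0.963, 0.268], [-1.0, -0.0, 0.001]]
ft_force: [-2.8, 0.1, 9.1]
grip_width: 0.0394
```

Contact at z = 0.0536, as predicted. I'll ease the down-force and slide toward the corner.

```bash
python3 -m jog '[[-1,-0.0007,0,0,0],[-1,-0.0007,0.003,0.003,0],[-1,-0.0007,0.006,0.006,0],[-1,-0.0007,0.009,0.009,0],[-1,-0.0007,0.01,0.01,0],[-1,-0.0007,0.01,0.01,0]]'; python3 -m jog '[[-1,0,0.001,0,0],[-1,0,0.002,0,0],[-1,0,0.003,0,0],[-1,0,0.003,0,0]]'; python3 -m jog '[[-1,0,0.001,0,0],[-1,0,0.001,0,0]]'
```

```text
time_s: 11.05
position: [0.5862, 0.0756, 0.0536]
tool_rot: [[0.001, -0.269, 0.963], [-0.0, 0.963, 0.269], [-1.0, -0.001, 0.001]]
ft_force: [-1.2, -0.5, 6.4]
grip_width: 0.0394
time_s: 11.45
position: [0.5858, 0.0776, 0.0536]
tool_rot: [[0.003, -0.268, 0.963], [-0.002, 0.963, 0.268], [-1.0, -0.002, 0.002]]
ft_force: [0.5, -5.1, 5.2]
grip_width: 0.0396
time_s: 11.65
position: [0.5857, 0.0778, 0.0537]
tool_rot: [[0.003, -0.268, 0.963], [-0.003, 0.963, 0.268], [-1.0, -0.004, 0.002]]
ft_force: [1.4, -8.4, 4.4]
grip_width: 0.0393
```

The side fence is met with about −8 N along jig y. Now toward the back fence.

```bash
python3 -m jog '[[-1,0,0,0.001,0],[-1,0,0,0.002,0],[-1,0,0,0.003,0],[-1,0,0,0.003,0]]'; python3 -m jog '[[-1,0,0,0.001,0],[-1,0,0,0.001,0],[-1,0,0,0.001,0]]';python3 - <<'E'
from rig import env
import numpy as np
a=.2717;c,s=np.cos(a),np.sin(a);R=np.array([[c,-s],[s,c]])
o=env.observe();print(R.T@(o['position'][:2]-[.5745,.049]),R.T@o['ft_force'][:2],o['wrist_torque'])
E
```

```text
time_s: 12.05
position: [0.5866, 0.078, 0.0536]
tool_rot: [[-0.003, -0.268, 0.963], [-0.004, 0.963, 0.268], [-1.0, -0.003, -0.004]]
ft_force: [-8.8, -12.9, 12.1]
grip_width: 0.0393
time_s: 12.35
position: [0.5866, 0.0781, 0.0536]
tool_rot: [[-0.005, -0.268, 0.963], [-0.004, 0.963, 0.268], [-1.0, -0.003, -0.006]]
ft_force: [-12.1, -15.8, 14.5]
grip_width: 0.0394
[0.01946818 0.02473459] [-15.87137407 -11.96746919] [-2.52589065  2.20064003 -0.09008954]
```

The TCP is at jig (0.0195, 0.0247) against an ideal (0.020, 0.025), with 16 N and 12 N on the two fences. I'll hold a moment and check visually.

```bash
python3 -m jog '[[-1,0,0,0,0],[-1,0,0,0,0],[-1,0,0,0,0],[-1,0,0,0,0],[-1,0,0,0,0],[-1,0,0,0,0]]';python3 - <<'E'
from rig import env
import cv2
cv2.imwrite("pics/w5.png",env.get_image("wrist")[:,:,::-1])
a=env.get_image("scene")[140:250,330:470,::-1];b=env.get_image("side")[90:200,220:360,::-1]
f=lambda i:cv2.resize(i,(400,314),interpolation=cv2.INTER_CUBIC)
cv2.imwrite("pics/sd5.png",cv2.hconcat([f(a),f(b)]))
print(env.observe()['position'],env.observe()['ft_force'])
E
```

```text
time_s: 12.95
position: [0.5866, 0.0781, 0.0536]
tool_rot: [[-0.005, -0.268, 0.963], [-0.004, 0.963, 0.268], [-1.0, -0.003, -0.006]]
ft_force: [-12.7, -15.5, 14.7]
grip_width: 0.039
[0.5866164  0.07801812 0.05364085] [-13.34362398 -13.97202664  15.08172074]
```

View pics/w5.png

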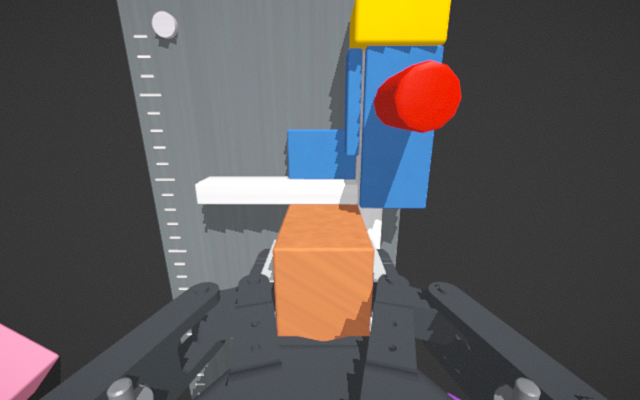

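View pics/sd5.png

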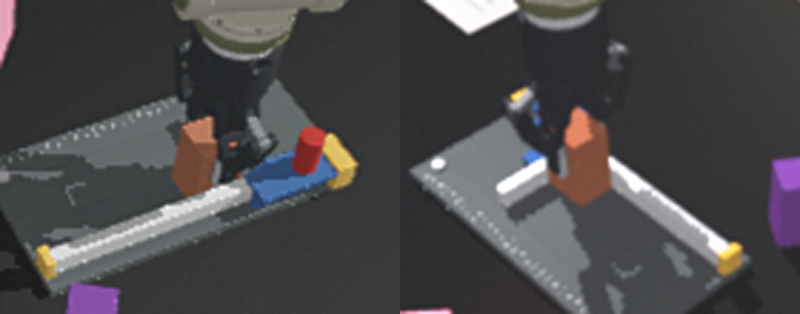

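The stone sits flush in the corner: it meets the side fence at (320,204) and the back fence at (362,207), with the carriage tight to the stop. The forces are steady, so I'm handing in.

```bash
python3 - <<'E'
from rig import env
print(env.close_job()); o=env.observe(); print(o['time_s'],o['position'],o['ft_force'],o['grip_width'])
E
```

```text
the job is handed in; nothing more can be done
None
the job is handed in; nothing more can be done
```

I slid the carriage home by its knob while the sandstone was still on the mat. Then I gripped the small reddish block, stood it on the bed, pressed it into the corner, and handed in at about 13 s still holding it. `close_job` reported no verdict.

**Carriage:** it took a firm push of about 20 N against the stop, and the later pictures showed no gap to the yellow stop.

**Stone, last checks before hand-in:**
- The grip centre was at jig (19.5, 24.7) mm; with the stone in the corner its centre belongs at (20, 25) mm.
- The stone stood on the bed, with touchdown at the height predicted from the grasp.
- The tool was within 0.4° of upright and about 0.1° of the fitted jig yaw.
- At the last full check it pressed about 16 N on the back fence and 12 N on the side fence. The later readings changed little.
- The stone was held at 39 mm opening with the grip set to 60 N.

**Bystanders:** the arm passed clear of the grey stone, jar, beaker and wash bottle, and no contact showed. I did not measure their positions again at the end.

No check failed or disagreed. The only mismatch was about 2 mm at the knob (107 mm measured against 105 mm expected along the jig), within calibration accuracy.

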